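# Gauge a bar on the sloping thickness gauge

### The arm

A 6-joint arm with a two-finger parallel gripper is mounted at the origin on a cart in front of the work surface, level with it; the furniture and walls round the work are solid. World frame = base frame: x ahead of the robot, y to its left, z up, the work surface at z = 0. Lengths are in m, angles in rad, forces in N, time in s.
With the tool pointing down it reaches from about 0.35 to 0.975 m from the base axis. Payload 4.9 kg.
Tool frame: the origin (TCP) lies on the centre line of the jaws, within the pads' length; the fingertips stand manip.tip_reach ahead of it and the grasp point (between the pads) is the TCP (manip.tip_reach is the distance from the TCP to the fingertips, in m); z points along the fingers, y is the line along which they close (so a half turn about z gives the same grasp; the last joint's range is limited). The gripper opens to 85 mm and grips with 20 to 120 N. Pads are 22 mm wide; open, the fingers measure 114 mm over their backs; the gripper's body (76 mm by 85 mm) begins 54 mm behind the grasp point. The pads swing forward as they close: fully open they stand 13 mm farther back than shut.
Start: joints at [-1.408, 0.053, 1.613, -0, 1.476, -0.119], TCP at [0.174, -0.6, 0.25] pointing down, gripper open.
Joint ranges: [-3.01, 3.01], [-1.01, 2.22], [0.06, 2.58], [-1.02, 4.17], [0.09, 2.62], [-3.14, 3.14]. Speed limits (rad/s): [2.57, 2.57, 3.14, 3.14, 3.14, 3.14].

### API

Orientations are given as a unit quaternion [w, x, y, z].
In Python, from plant import manip gives the robot as it stands. The module is installed in compiled form; this text tells all that it offers.
- The arm moves only by the tool move_arm, never from a script. Its argument "rows" is a list of rows, each a list of 7 numbers: the shift along the tool's x, y, z in cm, then the turn, a rotation vector about the tool's x, y, z in degrees, then the opening, from -1 (shut) to 1 (fully open). In form: [[tx, ty, tz, ax, ay, az, jaw], ...]. A call has 1 to 20 rows; each row shifts and turns the commanded pose from where the row before left it, along the tool's axes as they then stand; what a row does not reach is not made up. A row lasts 1/12 s, in which the tool goes at most 41.7 mm and 7.16 degrees, less where a joint would pass 70% of its speed; a pose out of reach is approached as far as the arm can. A call is refused whole if a number of a shift passes 4.17 or a number of a turn 7.16, either way. A call with a gripper value outside its range is refused whole. The fingers move at their own pace and stop on an object; the grip force is fixed at half the most. Time passes only in rows, so rows that do not move let the fingers close. It gives the time, the measured TCP pose, the force, the opening and the grip force at its end, in the units of the state.
- manip.state(): the state, without advancing time (a new reading comes with each control period).
- manip.grab_frame(name): name is "side" or "top"; returns a dict with "img" (400x640x3 uint8, blue, green, red), "mtx" (3x3 intrinsics, pixels), "k1" (the pictures are not rectified: a ray, as slopes to the right and down, at radius r is drawn at 1 + k1 r^2 times it, then the intrinsics apply), "R" (3x3) and "t" (3): a world point X has camera coordinates R X + t. Camera axes: x right, y down, z forward; pixel columns grow to the right and rows downward; lengths in m; the calibration is good to about 2 mm. A picture is of the moment at which its call begins. There is no depth.
- manip.job_done(): hands the job in; it is judged then, once.
The state is a dict: "time": time; "joint_pos": joint angles; "joint_vel": joint speeds; "joint_efforts": joint torques, N m; "tool_pos": TCP position; "tool_rot": TCP orientation; "contact_force": force on the tool from outside, world axes, zero at the start; "ft_torque": the same for the moment, N m; "gripper_width": opening from 0.0 (shut) to 1.0 (fully open); "grasp_force": force on a finger pad.
Only numpy, scipy, OpenCV 4.12 (cv2) and the standard library are available. Lean on these libraries where they do the work, as an engineer would, in place of code of your own. Each camera call takes 0.05 s, during which the arm holds its last target. There are 200 camera calls.

### The job

Lay the loose aluminium bar flat and lengthwise on the sloping bed of the thickness gauge, centred on it, with its low end against the lip and the bar passing under the raised foot, and let go of it. Then lower the gauge head by its black knob until the sprung foot rests on the bar and is pressed in about 6 mm, so that its index stands between the two long marks of the scale; do not drive the foot in to the end of its 12 mm stroke. Let go so that it stays reading there, and leave the timer, the carton and the vial block where they are.

Things in the scene. Friction and masses are not known exactly. Their poses are not given: they have to be found in the camera images.
- bar: loose plain aluminium bar, 130 x 28 x 16 mm, about 0.15 kg, at the start flat on the worktop; origin at the centre of its underside, x along its length, at the start pointing roughly to the robot's right, y across its width, z up through its thickness. Both ends and both long sides are alike
- slope: fixed tilted frame of the thickness gauge. x runs up the slope, roughly to the robot's right, 30 degrees above level; y level across, roughly ahead; z square to the slope, 30 degrees from vertical, leaning downhill. Origin on the foot's axis, 95 mm above the worktop, where the bed's top would be at its lowest setting. Room for fingers beside the bed down to z = -15 mm
- lip_foot (a point): point in the slope frame at (-95, 0, 0) mm, below the uphill face of the steel lip across the low end of the bed (lip 30 mm wide, 8 mm higher than the bed's top, moving with the bed's setting): a bar against the lip has its centre at x = -30 mm of the slope frame
- bed_end (a point): point in the slope frame at (48, 0, 0) mm, the bed's high end. The steel bed is a narrow rail 24 mm wide between lip and high end, its top parallel to the slope frame's xy plane, centred at y = 0. The top's height was set beforehand anywhere from z = 0 to 14 mm, is not told, and stays (stiff)
- column_top (a point): top of the gauge's round column, 18 to 28 mm across, at (75, 0, 218) mm in the slope frame, along its z
- head (a joint): travel in m of the gauge head along the column: 0 at the top, grows as the head is lowered along -z of the slope frame, up to 0.072; it slides with about 8 N of friction and stays where it is left. At 0 the foot's tip hangs at z = 72 mm and the head's lowest part, a white scale plate, at 88 mm; barrel and plate reach from x = -17 to +12, y = -15 to +12 mm of the slope frame
- foot (a joint): how far in m the sprung foot is pressed up into the head: 0 hanging free, 0.012 pressed in to its stop; spring of 2 N at first touch plus 0.5 N per mm. Its index (a short black bar) rises with it along the scale on the head's robot side, which has a mark each 2 mm; the two long marks are at 4 and 8 mm
- knob_grip (a point): point on the axis of the head's round black knob (22 mm across, 35 mm long, from 18 mm below this point to 17 mm above), the place to grip it; the knob stands along the slope frame's z, straight above the foot, and moves with the head. Axes as the slope frame's
- foot_tip (a point): centre of the underside of the sprung foot, a 16 mm steel disc; moves with the head and the foot. Axes as the slope frame's
- lab_timer: small loose lab timer, 62 x 66 x 19 mm, origin at the centre of its underside; to be left alone
- filter_box: loose carton, 62 x 90 x 48 mm, origin at the centre of its underside; to be left alone
- vial_tray: loose grey block with vial holes, 66 x 115 x 24 mm, origin at the centre of its underside; to be left alone
Things that resemble listed ones, but are neither listed nor needed, are in the scene too. Of the things like the bar, leave any that is blue, pink or yellow; of the rest the larger one is meant.

How it is judged:
By the outcome, as a careful person would: the job done as asked, in the order asked, and still so for the second after the job is handed in, with the robot touching nothing.
It also fails if it takes over 64 s, if anything falls off the work surface, if the arm or the gripper's body presses on something with over 40 N, if the wrist force passes 120 N, or if a joint passes its speed limit or range.

## Working session

There is one attempt and no reset: what is moved stays moved. The work goes in short steps, Python scripts to look and compute and a tool call to move; the robot and the scene stay as the last step left them, time stands still between calls to the robot, and variables do not carry over. Pictures are saved under pics/ and viewed, at most 10 in all, crops included, and the job is handed in when it is done.

Besides the shell and the picture viewer there is one more tool, called as a command line: name --pt "numbers of a row" for each row, then --argument value for the rest. move_arm: Moves the arm, as the interface text tells. Its arguments: {"type":"object","properties":{"rows":{"type":"array","items":{"type":"array","items":{"type":"number"}}}},"required":["rows"]}

```bash
mkdir -p pics; cat > h.py <<'E'
import numpy as np, cv2
from plant import manip
from scipy.spatial.transform import Rotation as Ro
def grab(n,f=None):
    g=manip.grab_frame(n)
    if f: cv2.imwrite(f'pics/{f}.png',g['img']); np.savez(f'pics/{f}.npz',**g)
    return g
def load(f): return dict(np.load(f'pics/{f}.npz'))
def ray(g,uv):
    k=float(g['k1']); d=cv2.undistortPoints(np.array([[uv]],float),g['mtx'],np.array([k,0,0,0,0.]))[0,0]
    return -g['R'].T@g['t'], g['R'].T@np.array([d[0],d[1],1.])
def onz(g,uv,z):
    o,d=ray(g,uv); return o+d*(z-o[2])/d[2]
def tri(g1,u1,g2,u2):
    o1,d1=ray(g1,u1);o2,d2=ray(g2,u2); d1/=np.linalg.norm(d1);d2/=np.linalg.norm(d2)
    s=np.linalg.lstsq(np.c_[d1,-d2],o2-o1,rcond=None)[0]
    a=o1+s[0]*d1;b=o2+s[1]*d2
    return (a+b)/2,np.linalg.norm(a-b)
def proj(g,X):
    p,_=cv2.projectPoints(np.atleast_2d(np.array(X,float)),cv2.Rodrigues(g['R'])[0],g['t'],g['mtx'],np.array([float(g['k1']),0,0,0,0.])); return p[:,0]
E
python3 - <<'E'
from h import *
np.set_printoptions(precision=4,suppress=True)
for n in('side','top'):
    g=grab(n,n+'0'); print(n,g['k1'],g['mtx'].tolist(),-g['R'].T@g['t'],g['R'].tolist())
print(manip.state(), manip.tip_reach)
E
```

```text
side -0.01733674539887193 [[460.1030489017139, 0.0, 317.1862584930899], [0.0, 460.1030489017139, 209.1934582342109], [0.0, 0.0, 1.0]] [0.0776 0.6839 1.1803] [[-0.7197573297862612, -0.6942249578274957, -0.0010460154698351271], [-0.5561160346620532, 0.5774696044746618, -0.5977154941103937], [0.41555305583126884, -0.42962840203749286, -0.8017076112598688]]
top -0.00337994397317441 [[415.2520715807054, 0.0, 322.7131406086895], [0.0, 415.2520715807054, 203.13459373650454], [0.0, 0.0, 1.0]] [0.4348 0.1671 1.5009] [[-0.028710964803993818, -0.9995506252535103, 0.008615570517415745], [-0.9935071736129143, 0.02758600752299865, -0.11037439996946466], [0.11008713130835104, -0.011728586626605702, -0.9938527374697116]]
{'time': 0.1, 'joint_pos': array([-1.408 ,  0.0533,  1.6142,  0.    ,  1.476 , -0.119 ]), 'joint_vel': array([ 0.0011, -0.0014, -0.0025,  0.0014, -0.    ,  0.0004]), 'joint_efforts': array([ -0.0002, -39.4906, -37.1364,  -0.0002,   0.0039,  -0.    ]), 'tool_pos': array([ 0.1737, -0.5998,  0.2492]), 'tool_rot': array([-0.0009,  0.9901,  0.1404, -0.    ]), 'contact_force': array([-0.0691, -0.1194,  0.1787]), 'ft_torque': array([ 0.0202, -0.0136,  0.0019]), 'grasp_force': 0.0, 'gripper_width': 0.9991853936590713} 0.019
```

View pics/side0.png

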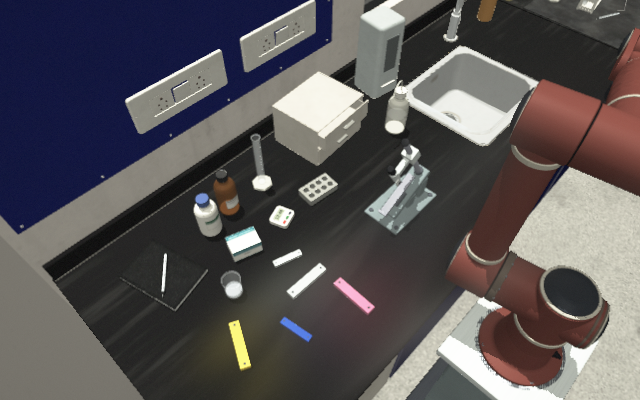

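View pics/top0.png

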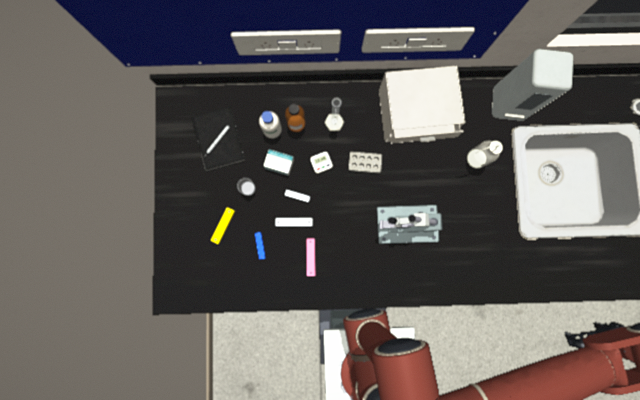

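Candidates: small white bar (top 297,196 / side 287,257), large white bar (top 294,222 / side 306,280), plus yellow, blue and pink ones, which are excluded. The larger white bar fits; I'll confirm it in an enlarged crop along with the gauge.

```bash
python3 - <<'E'
from h import *
np.set_printoptions(precision=4,suppress=True)
s=load('side0');t=load('top0')
def c(g,u,v,w,h,W,H): return cv2.resize(g['img'][v:v+h,u:u+w],(W,H),interpolation=cv2.INTER_CUBIC)
A=c(s,360,135,80,100,480,600)
B=c(t,372,200,80,50,320,200);C=c(s,265,240,80,60,320,240);D=c(t,265,180,80,40,320,160)
cv2.imwrite('pics/crop0.png',np.hstack([A,np.vstack([B,C,D])]))
def blob(g,u,v,name):
    im=g['img']; hsv=cv2.cvtColor(im,cv2.COLOR_BGR2HSV)
    m=((hsv[...,2]>110)&(hsv[...,1]<60)).astype(np.uint8)
    n,l,st,ce=cv2.connectedComponentsWithStats(m); k=l[v,u]
    ct=max(cv2.findContours((l==k).astype(np.uint8),0,1)[0],key=cv2.contourArea)
    r=cv2.minAreaRect(ct); print(name,ce[k],st[k],r); return cv2.boxPoints(r),ce[k]
P={}
for nm,(a,b) in {'big':((294,222),(306,280)),'small':((297,196),(287,257))}.items():
    bt,ct=blob(t,*a,nm+' top'); bs,cs=blob(s,*b,nm+' side')
    print('tri',tri(t,ct,s,cs)); 
    q=np.array([onz(t,p,.016) for p in bt]); print(q, np.linalg.norm(q-np.roll(q,1,0),axis=1))
    q=np.array([onz(s,p,.016) for p in bs]); print(q, np.linalg.norm(q-np.roll(q,1,0),axis=1))
E
```

```text
big top [293.5    221.5241] [275 217  38  10 374] ((293.5, 221.5), (9.0, 37.0), 90.0)
big side [305.9429 280.439 ] [286 263  40  36 508] ((306.2275695800781, 280.13104248046875), (11.626367568969727, 45.50893020629883), 48.36646270751953)
tri (array([ 0.5369,  0.2568, -0.0024]), np.float64(0.0009692894703915653))
[[0.5541 0.3218 0.016 ]
 [0.5504 0.1894 0.016 ]
 [0.5181 0.1902 0.016 ]
 [0.5219 0.3223 0.016 ]] [0.0322 0.1325 0.0323 0.1322]
[[0.5477 0.3262 0.016 ]
 [0.5466 0.1902 0.016 ]
 [0.5107 0.1956 0.016 ]
 [0.5133 0.3296 0.016 ]] [0.0346 0.1359 0.0363 0.1341]
small top [296.7447 195.3351] [284 189  26  14 188] ((296.8396301269531, 195.3113250732422), (25.96114730834961, 7.280109405517578), 15.945394515991211)
small side [286.8826 257.5304] [272 249  30  18 230] ((286.7586364746094, 257.60345458984375), (7.747079849243164, 30.59440040588379), 66.80140686035156)
tri (array([ 0.6317,  0.2426, -0.0018]), np.float64(0.002129128676610954))
[[0.6318 0.2905 0.016 ]
 [0.6571 0.2828 0.016 ]
 [0.6287 0.1934 0.016 ]
 [0.6035 0.2013 0.016 ]] [0.0936 0.0264 0.0938 0.0264]
[[0.6493 0.2864 0.016 ]
 [0.6195 0.2004 0.016 ]
 [0.5956 0.2114 0.016 ]
 [0.6254 0.2963 0.016 ]] [0.0258 0.091  0.0264 0.09  ]
```

View pics/crop0.png

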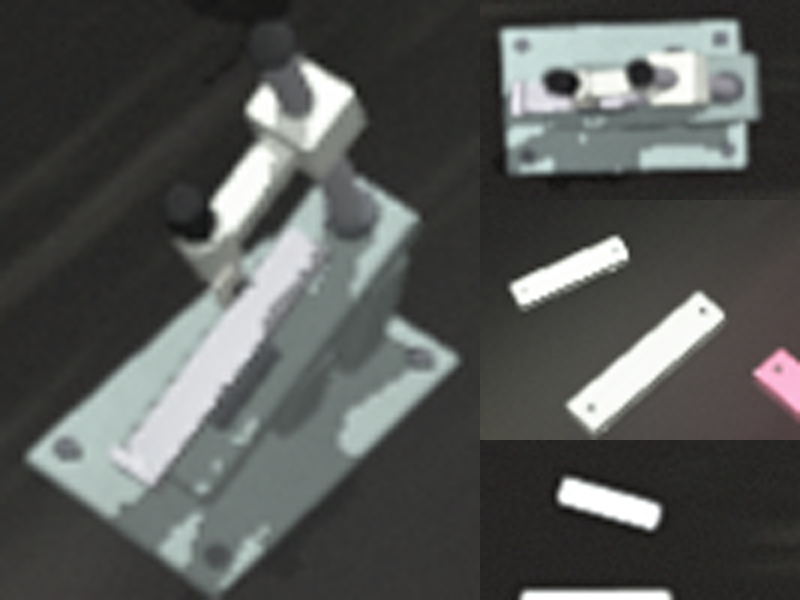

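The crop confirms it: the white bar at side (306,280) / top (294,222) measures about 132 x 30 mm against 91 x 26 mm for the small one, so it is the bar meant. Next I need larger gauge views to pick out features.

```bash
python3 - <<'E'
from h import *
np.set_printoptions(precision=4,suppress=True)
s=load('side0');t=load('top0')
def c(g,u,v,w,h,k,f):
    im=cv2.convertScaleAbs(g['img'][v:v+h,u:u+w],alpha=1.0)
    im=(255*(im/255.)**.6).astype(np.uint8)
    im=cv2.resize(im,None,fx=k,fy=k,interpolation=cv2.INTER_CUBIC)
    for i in range(0,w,10): cv2.line(im,(int((i+.5)*k),0),(int((i+.5)*k),6),(0,0,255),1)
    for i in range(0,h,10): cv2.line(im,(0,int((i+.5)*k)),(6,int((i+.5)*k)),(0,0,255),1)
    cv2.imwrite(f'pics/{f}.png',im)
c(t,370,200,80,50,10,'cropT'); c(s,360,135,80,60+15,8,'cropS')
# bar moments
for g,(u,v,w,h) in ((t,(265,210,60,24)),(s,(280,256,52,50))):
    im=cv2.cvtColor(g['img'],cv2.COLOR_BGR2GRAY)[v:v+h,u:u+w].astype(float)
    if g is s: im[:, :][cv2.cvtColor(g['img'],cv2.COLOR_BGR2HSV)[v:v+h,u:u+w,1]>90]=0
    im=np.clip(im-70,0,None); yy,xx=np.mgrid[:h,:w]; W=im.sum(); cx,cy=(im*xx).sum()/W,(im*yy).sum()/W
    C=np.array([[(im*(xx-cx)**2).sum(),(im*(xx-cx)*(yy-cy)).sum()],[0,(im*(yy-cy)**2).sum()]])/W; C[1,0]=C[0,1]
    e,V=np.linalg.eigh(C); d=V[:,1]; c0=np.array([u+cx,v+cy]); L=np.sqrt(12*e[1])
    a,b=[onz(g,c0+k*d*L/2,.016) for k in(-1,1)]
    print(c0,np.sqrt(12*e),(a+b)/2,np.linalg.norm(a-b),'yaw dx/dy',(b-a)[0]/(b-a)[1])
E
```

```text
[293.4804 221.5865] [ 8.7509 36.9717] [0.5358 0.256  0.016 ] 0.13221786718069334 yaw dx/dy 0.025843494719705717
[303.1411 277.501 ] [39.7811 42.4275] [0.5414 0.2615 0.016 ] 0.121441524153113 yaw dx/dy 0.4807650974261295
```

View pics/cropT.png

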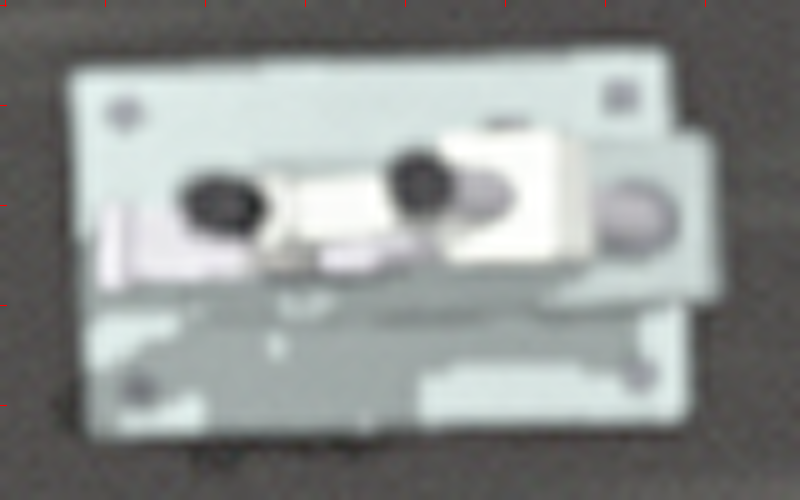

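View pics/cropS.png

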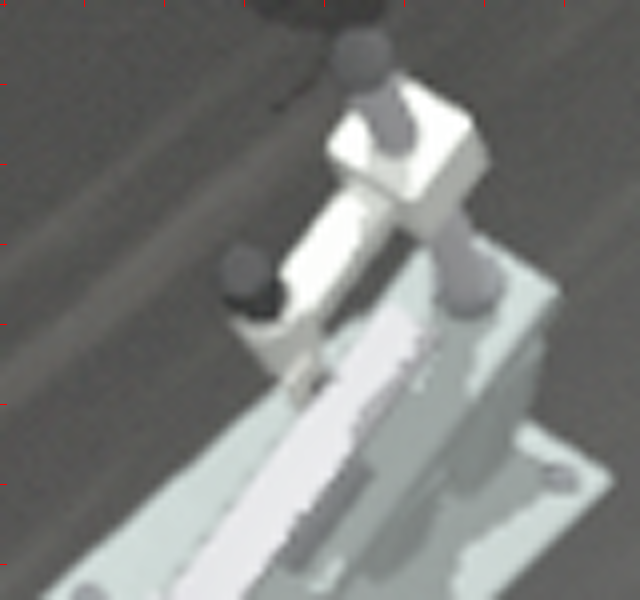

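```bash
cat > g.py <<'E'
from h import *
np.set_printoptions(precision=4,suppress=True)
s=load('side0');t=load('top0')
T=lambda x,y:(370+x/10-.5,200+y/10-.5); S=lambda x,y:(360+x/8-.5,135+y/8-.5)
def frame(px,py,yaw,z=.095):
    h=np.array([np.sin(yaw),-np.cos(yaw),0]); ez=np.array([0,0,1.])
    ex=np.cos(np.pi/6)*h+.5*ez; ey=np.cross(ez,h); n=np.cross(ex,ey)
    return np.c_[ex,ey,n],np.array([px,py,z])
E
python3 - <<'E'
from g import *
for nm,a,b in [('coltop',T(418,180),S(362,52)),('colbase',T(640,218),S(472,295)),('knobtop',T(208,200),S(243,268)),('blockTL',T(440,135),S(330,145)),]:
    print(nm,*tri(t,a,s,b))
q=np.array([onz(t,T(*p),.008) for p in((68,68),(665,47),(690,425),(88,437))]); print(q)
for i in(0,2): 
    d=q[i+1]-q[i]; print('long yaw',np.degrees(np.arctan2(-d[0]*np.sign(d[1]),abs(d[1]))))
for i,j in((3,0),(2,1)):
    d=q[j]-q[i]; print('short yaw',np.degrees(np.arctan2(d[1],d[0])))
q=np.array([onz(s,S(*p),.008) for p in((40,598),(612,480))]);print(q)
for yaw in (-.02,0,.02):
  pass
E
```

```text
coltop [ 0.5164 -0.1004  0.3155] 0.002928214891598136
colbase [ 0.5166 -0.2259  0.0921] 0.003692185288229929
knobtop [ 0.5168 -0.0516  0.248 ] 0.003011811352876868
blockTL [ 0.5352 -0.1251  0.2392] 0.003242596013364542
[[ 0.5833 -0.044   0.008 ]
 [ 0.5849 -0.261   0.008 ]
 [ 0.4483 -0.262   0.008 ]
 [ 0.4503 -0.0455  0.008 ]]
long yaw 0.42660451040428127
long yaw -0.5108814724928877
short yaw 0.6320760784007396
short yaw 0.4073374475024399
[[ 0.5768 -0.0484  0.008 ]
 [ 0.4478 -0.2558  0.008 ]]
```

```bash
python3 - <<'E'
from g import *
A=lambda x,y:(360+x/6-.5,135+y/6-.5)
print('lip',*tri(t,T(114,247),s,A(133,468)))
for b in (0,.007,.014):
    R,p=frame(.5164,-.1444,0)
    P=[R@np.array(v)+p for v in [(-.095,0,b+.008),(-.095,.012,b),(-.095,-.012,b),(0,-.012,b),(.048,.012,b),(.048,-.012,b),(.075,0,.218)]]
    a=(proj(t,P)+.5-[370,200])*10; c=(proj(s,P)+.5-[360,135])*8; print(b); print(np.c_[a,c])
E
```

```text
lip [ 0.5157 -0.0526  0.0442] 0.0008177171110633376
0
[[134.7803 243.7725 187.03   598.6144]
 [141.6072 210.4959 167.2843 586.0225]
 [144.677  278.8667 216.0413 620.8676]
 [408.3483 264.666  366.545  421.9557]
 [544.2502 185.379  392.2733 288.3823]
 [548.2391 257.1288 442.7321 321.2174]
 [425.4231 182.7794 360.1887  39.0116]]
0.007
[[127.3988 242.9973 183.0115 594.4001]
 [134.2963 209.586  163.2112 581.7879]
 [137.3657 278.2416 212.1619 616.7617]
 [401.938  263.9591 363.3447 416.936 ]
 [538.3412 184.3133 389.2084 282.7894]
 [542.3364 256.3768 439.8763 315.7344]
 [425.4231 182.7794 360.1887  39.0116]]
0.014
[[119.955  242.2157 178.9561 590.1473]
 [126.924  208.6685 159.1011 577.5148]
 [129.9928 277.6112 208.2469 612.6183]
 [395.4719 263.246  360.115  411.8705]
 [532.38   183.2382 386.1155 277.1456]
 [536.3815 255.6182 436.9943 310.2012]
 [425.4231 182.7794 360.1887  39.0116]]
```

move_arm --pt "0 0 -3 0 0 -7 1" --pt "0 0 -3 0 0 -7 1" --pt "0 0 -1 0 0 -7 1" --pt "2 -4 0 0 0 -7 1" --pt "2 -4 0 0 0 -7 1" --pt "2 -4 0 0 0 -7 1" --pt "2 -4 0 0 0 -7 1" --pt "4 -3 0 0 0 -7 1" --pt "4 -3 0 0 0 -7 1" --pt "4 -3 0 0 0 -7 1" --pt "4 -3 0 0 0 -4 1"

```text
time: 1.02
tool_pos: [0.0514, -0.2916, 0.3195]
tool_rot: [-0.0, 0.703, 0.711, 0.0]
contact_force: [-1.9, -0.4, 1.7]
gripper_width: 1.001
grasp_force: 0.0
```

move_arm --pt "0.5 4 0 0 0 0 1" --pt "1 4 0 0 0 0 1" --pt "2 3.6 0 0 0 0 1" --pt "2.5 3.3 0 0 0 0 1" --pt "2.5 3.3 0 0 0 0 1" --pt "2.5 3.3 0 0 0 0 1" --pt "2.5 3.3 0 0 0 0 1" --pt "2.5 3.2 0 0 0 0 1" --pt "3 2.8 0 0 0 0 1" --pt "3.9 0.5 0 0 0 0 1" --pt "3.9 0.5 0 0 0 0 1" --pt "3.9 0.5 0 0 0 0 1" --pt "3.9 0.5 0 0 0 0 1" --pt "3.9 0.5 0 0 0 0 1" --pt "3.9 0.5 1 0 0 0 1" --pt "3.9 1 2 0 0 0 1" --pt "3.9 2 2 0 0 0 1" --pt "2 3 3 0 0 0 1" --pt "0 0 0 0 0 0 1"

```text
time: 2.6
tool_pos: [0.4402, 0.221, 0.2385]
tool_rot: [-0.003, 0.705, 0.709, -0.006]
contact_force: [-1.4, -1.5, -2.0]
gripper_width: 0.998
grasp_force: 0.0
```

```bash
python3 - <<'E'
from h import *
st=manip.state(); print(st['tool_pos'],st['tool_rot'],st['joint_pos'])
E
```

```text
[0.44024117 0.22099074 0.2385448 ] [-0.00344244  0.70489221  0.70927927 -0.00616737] [ 3.13761473e-01 -2.55705487e-01  1.91881906e+00  4.86679627e-04
  1.49259699e+00  3.07515615e-01]
```

move_arm --pt "3 3 3 0 0 0.5 1" --pt "3 3 3 0 0 0.5 1" --pt "1.5 3 3 0 0 0.5 1" --pt "0 1 3 0 0 0 1" --pt "0 0 3 0 0 0 1" --pt "0 0 1.5 0 0 0 1" --pt "0 0 0 0 0 0 1" --pt "0 0 0 0 0 0 1"

```text
time: 3.27
tool_pos: [0.5265, 0.2796, 0.0961]
tool_rot: [-0.0, 0.716, 0.699, -0.001]
contact_force: [0.0, -0.1, 0.2]
gripper_width: 1.0
grasp_force: 0.0
```

```bash
cat > st.py <<'E'
from h import *
np.set_printoptions(precision=4,suppress=True)
st=manip.state(); R=Ro.from_quat(np.roll(st['tool_rot'],-1)).as_matrix()
print(st['time'],st['tool_pos'],'\n',R,'\n',st['joint_pos'],st['contact_force'],st['gripper_width'],st['grasp_force'])
E
python3 st.py
```

```text
3.2667 [0.5265 0.2796 0.0961] 
 [[ 0.0239  0.9997 -0.0023]
 [ 0.9997 -0.0239 -0.0009]
 [-0.001  -0.0023 -1.    ]] 
 [ 0.3634  0.1293  1.8012 -0.      1.2136  0.3874] [ 0.0068 -0.1456  0.2121] 1.0002996104527087 0.0
```

move_arm --pt "1.2 1 2 0 0 0 1" --pt "0 0 2.5 0 0 0 1" --pt "0 0 2 0 0 0 1" --pt "0 0 1 0 0 0 1" --pt "0 0 0 0 0 0 1" --pt "0 0 0 0 0 0 -0.2" --pt "0 0 0 0 0 0 -1" --pt "0 0 0 0 0 0 -1" --pt "0 0 0 0 0 0 -1" --pt "0 0 0 0 0 0 -1" --pt "0 0 0 0 0 0 -1" --pt "0 0 0 0 0 0 -1"

```text
time: 4.27
tool_pos: [0.5387, 0.2924, 0.0236]
tool_rot: [0.0, 0.715, 0.699, 0.001]
contact_force: [0.4, -0.0, 5.1]
gripper_width: 0.308
grasp_force: 59.5
```

```bash
python3 st.py
```

```text
4.2667 [0.5387 0.2924 0.0236] 
 [[ 0.0237  0.9997  0.0024]
 [ 0.9997 -0.0237  0.0011]
 [ 0.0011  0.0024 -1.    ]] 
 [0.3759 0.2618 1.7874 0.0001 1.0897 0.3996] [ 0.3942 -0.0252  5.1196] 0.30845285290946445 59.51410353183746
```

move_arm --pt "0 0 -1.5 0 0 0 -1" --pt "0 0 -3 0 0 -1.6 -1" --pt "0 0 -3 0 0 0 -1" --pt "0 -1 -3 0 0 0 -1" --pt "0 -2.5 -1.5 0 0 0 -1" --pt "-1 -2.5 0 0 0 0 -1" --pt "-2 -2.5 0 0 0 0 -1" --pt "-3 -2 0 0 0 0 -1" --pt "-3 -1 0 0 0 0 -1" --pt "-3 0 0 0 0 0 -1" --pt "-3 0 0 0 0 0 -1" --pt "-3 0 0 0 0 0 -1" --pt "-3 0 0 0 0 0 -1" --pt "-3 0 0 0 0 0 -1" --pt "-3 0 0 0 0 0 -1" --pt "-3 0 0 0 0 0 -1" --pt "-2 0 0 0 0 0 -1" --pt "-1 0 0 0 0 0 -1" --pt "0 0 0 0 0 0 -1"

```text
time: 5.85
tool_pos: [0.4237, -0.0398, 0.1416]
tool_rot: [-0.0, 0.707, 0.708, -0.0]
contact_force: [-0.4, 0.2, -1.4]
gripper_width: 0.307
grasp_force: 59.2
```

```bash
python3 st.py
```

```text
5.85 [ 0.4237 -0.0398  0.1416] 
 [[-0.0012  1.     -0.0005]
 [ 1.      0.0012  0.    ]
 [ 0.     -0.0005 -1.    ]] 
 [-0.269  -0.3646  2.1689 -0.0001  1.3378 -0.2702] [-0.3923  0.1984 -1.3595] 0.3070652205151672 59.175968170166016
```

move_arm --pt "0 0 0 0 -6 0 -1" --pt "0 0 0 0 -6 0 -1" --pt "0 0 0 0 -6 0 -1" --pt "0 0 0 0 -6 0 -1" --pt "0 0 0 0 -6 0 -1" --pt "0 0 2 0 0 0 -1" --pt "0 0 1 0 0 0 -1" --pt "0 0 0 0 0 0 -1" --pt "0 0 0 0 0 0 -1"

```text
time: 6.6
tool_pos: [0.4234, -0.0533, 0.1153]
tool_rot: [0.183, 0.682, 0.684, -0.183]
contact_force: [-0.1, -0.7, -0.5]
gripper_width: 0.305
grasp_force: 59.1
```

```bash
python3 st.py; python3 - <<'E'
from h import *
s=grab('side','side1');t=grab('top','top1')
def c(g,u,v,w,h,k):
    im=(255*(g['img'][v:v+h,u:u+w]/255.)**.7).astype(np.uint8)
    im=cv2.resize(im,None,fx=k,fy=k,interpolation=cv2.INTER_CUBIC)
    for i in range(0,w,10): cv2.line(im,(int((i+.5)*k),0),(int((i+.5)*k),6),(0,0,255),1)
    for i in range(0,h,10): cv2.line(im,(0,int((i+.5)*k)),(6,int((i+.5)*k)),(0,0,255),1)
    return im
cv2.imwrite('pics/c1.png',np.hstack([c(s,360,140,60,100,6),c(t,360,200,73,100,6)]))
E
```

```text
6.6 [ 0.4234 -0.0533  0.1153] 
 [[-0.004   1.      0.0005]
 [ 0.8664  0.0037 -0.4994]
 [-0.4994 -0.0015 -0.8664]] 
 [ 0.006  -0.2631  2.2019 -0.5529  1.2563  0.1913] [-0.0836 -0.7097 -0.4763] 0.30493976612255297 59.103455543518066
```

View pics/c1.png

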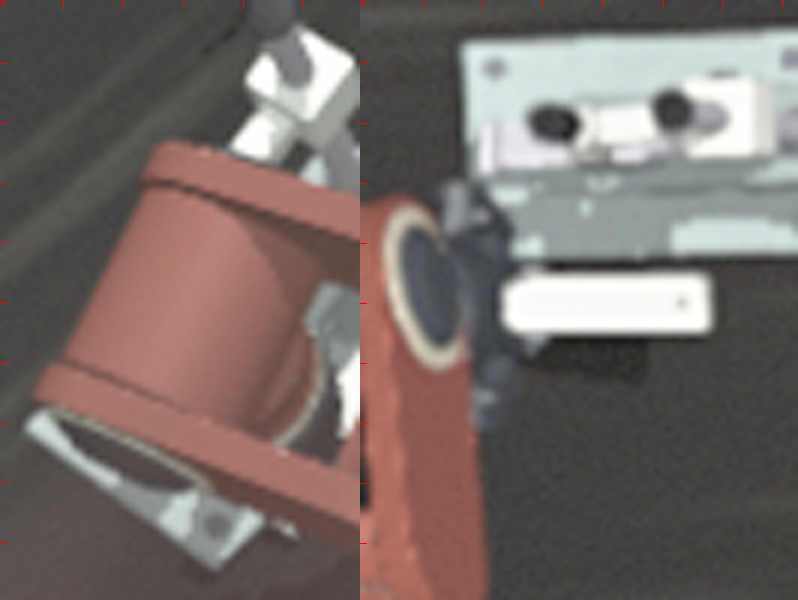

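```bash
python3 - <<'E'
from g import *
g=load('top1'); im=cv2.cvtColor(g['img'],cv2.COLOR_BGR2GRAY).astype(float)
R=np.array([[-.004,1,.0005],[.8664,.0037,-.4994],[-.4994,-.0015,-.8664]]);p=np.array([.4234,-.0533,.1153])
for L in (-.1008,-.07,-.04):
    print(proj(g,[R@np.array([L,y,.0076])+p for y in(-.014,0,.014)]).tolist())
for u in (395,400,405,410):
    c=im[240:262,u]; th=150; i=np.where(c>th)[0]; a,b=i[0],i[-1]
    lo=240+a-(c[a]-th)/(c[a]-c[a-1]); hi=240+b+(c[b]-th)/(c[b]-c[b+1]); print(u,lo,hi,(lo+hi)/2)
r=im[250,410:425]; print(r)
g0=load('top0'); i0=g0['img'].astype(int)
for u in (386,388,390,392,403,405): print(u,i0[216:236,u].tolist())
E
```

```text
[[416.23599641353337, 254.27000903289237], [415.98650541226664, 249.8895829974008], [415.7375222596801, 245.5192711967956]]
[[406.9557465343935, 254.49119174917305], [406.7196478950055, 250.15888101546628], [406.48402843994415, 245.83646327034944]]
[[398.1114687402282, 254.70181559029618], [397.8879140180669, 250.4153788311544], [397.6648119888378, 246.1386263737145]]
395 245.4375 254.78151260504202 250.10950630252103
400 245.43636363636364 254.7603305785124 250.09834710743803
405 245.43119266055047 254.775 250.10309633027524
410 245.2970297029703 254.775 250.03601485148516
[249. 249. 232. 192. 217. 247. 252. 215. 118.  48.  34.  40.  41.  40.
  38.]
386 [[218, 221, 201], [217, 220, 200], [212, 216, 195], [209, 211, 193], [214, 213, 201], [221, 215, 213], [225, 218, 220], [224, 219, 219], [224, 219, 219], [227, 221, 222], [231, 226, 227], [209, 201, 201], [142, 141, 133], [123, 125, 112], [134, 135, 122], [177, 181, 166], [212, 215, 195], [187, 191, 174], [141, 142, 130], [127, 129, 118]]
388 [[203, 207, 187], [174, 176, 160], [121, 124, 113], [81, 82, 75], [82, 80, 77], [115, 111, 1
[... 882 characters left out ...]
[129, 132, 120]]
403 [[174, 178, 160], [188, 195, 182], [230, 236, 232], [246, 251, 249], [246, 250, 249], [246, 250, 248], [243, 249, 247], [222, 228, 225], [192, 189, 189], [226, 217, 218], [203, 194, 195], [115, 110, 108], [93, 94, 86], [125, 128, 117], [130, 134, 121], [111, 114, 103], [110, 113, 101], [124, 125, 114], [130, 131, 121], [129, 131, 119]]
405 [[179, 182, 165], [201, 208, 196], [236, 241, 239], [247, 251, 250], [246, 250, 248], [246, 250, 248], [241, 247, 245], [222, 227, 224], [211, 206, 208], [227, 218, 220], [199, 192, 194], [115, 112, 110], [94, 94, 86], [112, 115, 104], [114, 116, 105], [113, 114, 104], [118, 118, 108], [126, 130, 117], [130, 131, 121], [128, 129, 118]]
```

move_arm --pt "-0.3 0 1 0 0 0 -1" --pt "0 1 0.8 0 0 0 -1" --pt "0 1.5 0 0 0 0 -1" --pt "0 1.5 0 0 0 0 -1" --pt "0 1.5 0 0 0 0 -1" --pt "0 1.5 0 0 0 0 -1" --pt "0 1.5 0 0 0 0 -1" --pt "0 0.7 0 0 0 0 -1" --pt "0 0 0 0 0 0 -1" --pt "0 0 0 0 0 0 -1"

```text
time: 7.53
tool_pos: [0.5158, -0.0652, 0.1018]
tool_rot: [0.183, 0.682, 0.684, -0.183]
contact_force: [0.0, -0.3, -1.7]
gripper_width: 0.31
grasp_force: 59.1
```

```bash
python3 st.py; cat > v.py <<'E'
import sys
from h import *
n=sys.argv[1]
s=grab('side','side'+n);t=grab('top','top'+n)
def c(g,u,v,w,h,k):
    im=(255*(g['img'][v:v+h,u:u+w]/255.)**.7).astype(np.uint8)
    im=cv2.resize(im,None,fx=k,fy=k,interpolation=cv2.INTER_CUBIC)
    for i in range(0,w,10): cv2.line(im,(int((i+.5)*k),0),(int((i+.5)*k),6),(0,0,255),1)
    for i in range(0,h,10): cv2.line(im,(0,int((i+.5)*k)),(6,int((i+.5)*k)),(0,0,255),1)
    return im
cv2.imwrite(f'pics/c{n}.png',np.hstack([c(s,365,140,60,100,6),c(t,370,190,73,100,6)]))
E
cat > sl.py <<'E'
from h import *
from g import frame
st=manip.state(); R,p=frame(.516,-.142,.005)
q=R.T@(st['tool_pos']-p); f=R.T@st['contact_force']
Rt=Ro.from_quat(np.roll(st['tool_rot'],-1)).as_matrix()
print('t',st['time'],'slope mm',np.round(q*1e3,2),'F',np.round(f,2),'w',st['gripper_width'],'tool x,z in slope',(R.T@Rt)[:,0].round(4),(R.T@Rt)[:,2].round(4))
E
python3 sl.py
```

```text
7.5333 [ 0.5158 -0.0652  0.1018] 
 [[-0.0031  1.      0.0013]
 [ 0.8661  0.0033 -0.4999]
 [-0.4999 -0.0004 -0.8661]] 
 [-0.0178 -0.0071  1.9996 -0.5664  1.1984  0.203 ] [ 0.0209 -0.3056 -1.7056] 0.30979913806113324 59.1435706615448
t 7.5333 slope mm [-63.11   0.23  44.29] F [-0.59  0.02 -1.63] w 0.30979913806113324 tool x,z in slope [-1.      0.0013  0.0001] [-0.0001 -0.0012 -1.    ]
```

move_arm --pt "0 0 0.4 0 0 0 -1" --pt "0 0 0.4 0 0 0 -1" --pt "0 0 0.2 0 0 0 -1" --pt "0 0 0 0 0 0 -1"

```text
time: 7.87
tool_pos: [0.515, -0.07, 0.0923]
tool_rot: [0.183, 0.682, 0.684, -0.183]
contact_force: [-0.1, -0.7, -1.8]
gripper_width: 0.307
grasp_force: 59.2
```

move_arm --pt "0 0 0.2 0 0 0 -1" --pt "0 0 0.1 0 0 0 -1" --pt "0 0 0 0 0 0 -1"

```text
time: 8.12
tool_pos: [0.5159, -0.0713, 0.0904]
tool_rot: [0.183, 0.682, 0.684, -0.183]
contact_force: [-0.3, 0.1, -1.9]
gripper_width: 0.311
grasp_force: 59.2
```

move_arm --pt "0 0 0.2 0 0 0 -1" --pt "0 0 0 0 0 0 -1"

```text
time: 8.28
tool_pos: [0.5164, -0.0721, 0.0893]
tool_rot: [0.184, 0.682, 0.684, -0.182]
contact_force: [-0.3, 1.1, 1.2]
gripper_width: 0.31
grasp_force: 59.5
```

```bash
python3 sl.py
```

```text
t 8.2833 slope mm [-63.34   0.78  29.99] F [-0.3  -0.26  1.59] w 0.30955308945316723 tool x,z in slope [-1.      0.0009  0.0001] [-0.0001  0.0002 -1.    ]
```

move_arm --pt "0 0 -0.1 0 0 0 -1" --pt "0.3 0 0 0 0 0 -1" --pt "0 0 0 0 0 0 -1"

```text
time: 8.53
tool_pos: [0.5164, -0.0694, 0.0886]
tool_rot: [0.184, 0.681, 0.685, -0.183]
contact_force: [0.2, -1.9, 1.2]
gripper_width: 0.31
grasp_force: 59.3
```

move_arm --pt "0.2 0 0 0 0 0 -1" --pt "0 0 0 0 0 0 -1"

```text
time: 8.7
tool_pos: [0.5166, -0.0691, 0.0887]
tool_rot: [0.185, 0.681, 0.684, -0.184]
contact_force: [-1.7, -7.9, 3.3]
gripper_width: 0.306
grasp_force: 59.1
```

```bash
python3 sl.py
```

```text
t 8.7 slope mm [-66.29   0.93  31.05] F [ 8.51 -1.73 -1.08] w 0.305770802313271 tool x,z in slope [-1.      0.     -0.0053] [ 0.0053 -0.0002 -1.    ]
```

move_arm --pt "-0.15 -0.1 0 0 0 0 -1" --pt "0 0 0.1 0 0 0 -1" --pt "0 0 0 0 0 0 -1"

```text
time: 8.95
tool_pos: [0.5157, -0.0697, 0.0879]
tool_rot: [0.184, 0.681, 0.684, -0.183]
contact_force: [1.2, -3.1, 2.2]
gripper_width: 0.309
grasp_force: 59.3
```

```bash
python3 sl.py
```

```text
t 8.95 slope mm [-66.13   0.08  30.02] F [3.81 1.17 0.35] w 0.3094808707908991 tool x,z in slope [-1.      0.001  -0.0014] [ 0.0014  0.0009 -1.    ]
```

move_arm --pt "0 0 0.05 0 0 0 -1" --pt "0 0 0 0 0 0 -1" --pt "0 0 0 0 0 0 -0.2" --pt "0 0 0 0 0 0 0.1" --pt "0 0 0 0 0 0 0.1" --pt "0 0 0 0 0 0 0.1" --pt "0 0 0 0 0 0 0.1"

```text
time: 9.53
tool_pos: [0.5147, -0.0693, 0.0861]
tool_rot: [0.183, 0.681, 0.685, -0.183]
contact_force: [0.4, -0.7, -0.5]
gripper_width: 0.55
grasp_force: 0.0
```

```bash
python3 sl.py; python3 v.py 2
```

```text
t 9.5333 slope mm [-67.42  -0.91  28.71] F [ 0.32  0.35 -0.76] w 0.549957960205384 tool x,z in slope [-1.      0.0001  0.0004] [-0.0004 -0.001  -1.    ]
```

View pics/c2.png

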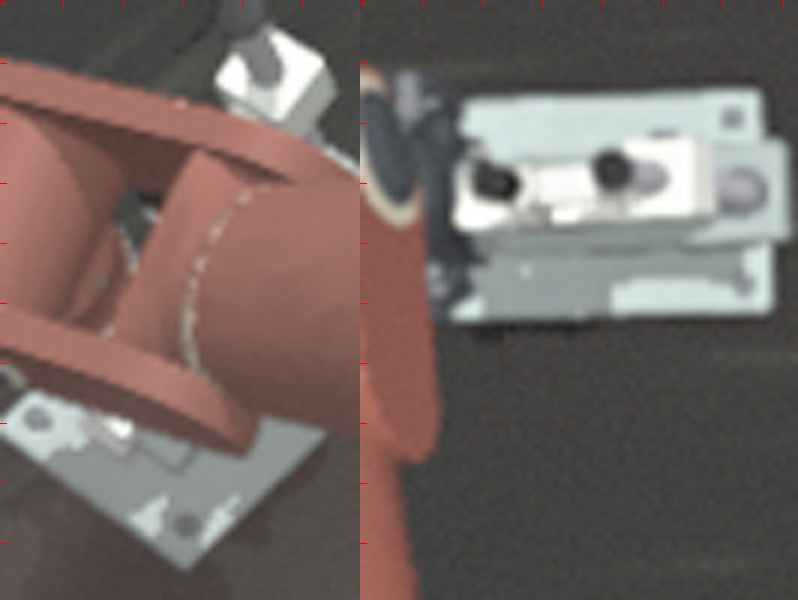

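move_arm --pt "0 0 -1 0 0 0 0.1" --pt "0 0 -2.5 0 0 0 0.3" --pt "0 0 -3 0 0 0 0.3" --pt "0 0 -3 0 0 0 0.3" --pt "0 0 -3 0 0 0 0.3" --pt "0 0 -3 0 0 0 0.3" --pt "0 0 -3 0 0 0 0.3" --pt "0 0 -1.8 0 0 0 0.3" --pt "0 0 0 0 0 0 0.3"

```text
time: 10.38
tool_pos: [0.5167, 0.0339, 0.2681]
tool_rot: [0.186, 0.682, 0.685, -0.179]
contact_force: [0.4, 0.1, 0.2]
gripper_width: 0.647
grasp_force: 0.0
```

```bash
python3 sl.py; python3 v.py 3
```

```text
t 10.3833 slope mm [-65.78   1.61 237.9 ] F [0.   0.38 0.28] w 0.6467446571909863 tool x,z in slope [-1.      0.003   0.0015] [-0.0015  0.0086 -1.    ]
```

View pics/c3.png

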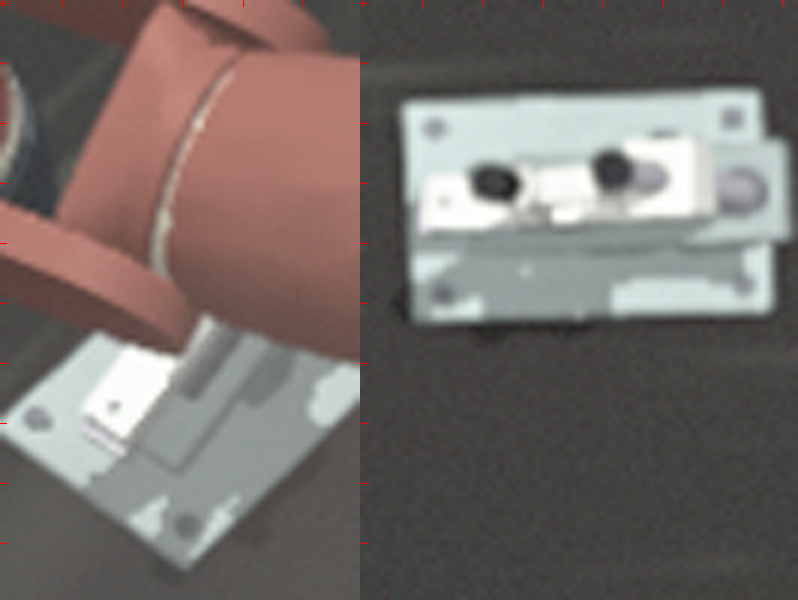

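```bash
python3 - <<'E'
from g import *
g=load('top3'); im=cv2.cvtColor(g['img'],cv2.COLOR_BGR2GRAY).astype(float)
R,p=frame(.516,-.142,.005)
for x in (-.09,-.08,-.06,-.03,-.015):
    print(x,proj(g,[R@np.array([x,y,.0224])+p for y in(-.014,.014)]).round(2).tolist())
for u in (381,382,383,384,386,390,392,394,396,403,405):
    c=im[214:234,u]; print(u,c.astype(int).tolist())
E
```

```text
-0.09 [[382.33, 227.95], [381.93, 219.86]]
-0.08 [[385.06, 227.8], [384.65, 219.67]]
-0.06 [[390.58, 227.48], [390.16, 219.3]]
-0.03 [[399.01, 226.99], [398.56, 218.73]]
-0.015 [[403.28, 226.74], [402.83, 218.44]]
381 [216, 212, 213, 212, 213, 227, 238, 242, 240, 239, 241, 243, 244, 233, 168, 123, 123, 135, 173, 211]
382 [211, 213, 213, 211, 217, 237, 250, 251, 247, 243, 247, 250, 252, 237, 146, 109, 123, 133, 172, 213]
383 [215, 215, 213, 211, 217, 239, 252, 252, 238, 212, 228, 250, 254, 241, 143, 108, 124, 134, 173, 206]
384 [216, 215, 215, 212, 218, 239, 252, 251, 239, 210, 227, 250, 254, 242, 149, 115, 123, 134, 170, 190]
386 [213, 214, 215, 212, 215, 237, 254, 254, 253, 251, 251, 251, 253, 244, 160, 120, 125, 130, 143, 147]
390 [212, 211, 181, 110, 51, 31, 35, 30, 67, 161, 241, 254, 255, 241, 150, 109, 113, 114, 118, 127]
392 [210, 210, 178, 105, 47, 40, 39, 37, 37, 105, 214, 254, 244, 184, 122, 111, 113, 112, 114, 126]
394 [211, 210, 190, 133, 63, 23, 31, 25, 22, 74, 165, 211, 187, 150, 119, 112, 116, 111, 114, 126]
396 [206, 194, 173, 175, 168, 120, 77, 89, 139, 188, 192, 164, 151, 128, 107, 112, 114, 110, 113, 126]
403 [205, 190, 172, 192, 234, 250, 249, 249, 246, 227, 224, 252, 242, 142, 93, 111, 116, 106, 110, 125]
405 [201, 190, 180, 204, 239, 250, 249, 248, 244, 234, 240, 253, 236, 134, 92, 112, 114, 111, 116, 126]
```

move_arm --pt "-1.5 -0.1 0 0.5 0 0 0.3" --pt "-2 -0.06 0 0 0 0 0.3" --pt "-2 0 0 0 0 0 0.3" --pt "-1.08 0 0 0 0 0 0.3" --pt "0 0 0 0 0 0 0.3" --pt "0 0 0 0 0 0 0.3"

```text
time: 10.98
tool_pos: [0.5128, -0.0254, 0.2941]
tool_rot: [0.18, 0.683, 0.683, -0.186]
contact_force: [-0.1, 0.5, -0.4]
gripper_width: 0.648
grasp_force: 0.0
```

```bash
python3 sl.py
```

```text
t 10.9833 slope mm [ -1.4   -2.61 230.76] F [-0.66 -0.05 -0.11] w 0.6479828212987703 tool x,z in slope [-1.      0.0013  0.0006] [-0.0007 -0.0112 -0.9999]
```

move_arm --pt "-0.1 0.26 0 -0.6 0 0 0.3" --pt "0 0 1 0 0 0 0.3" --pt "0 0 1.2 0 0 0 0.3" --pt "0 0 1 0 0 0 0.3" --pt "0 0 0.8 0 0 0 0.3" --pt "0 0 0 0 0 0 0.3" --pt "0 0 0 0 0 0 0.3"

```text
time: 11.57
tool_pos: [0.5156, -0.0461, 0.2601]
tool_rot: [0.183, 0.681, 0.685, -0.183]
contact_force: [-0.5, -0.4, -0.4]
gripper_width: 0.655
grasp_force: 0.0
```

```bash
python3 sl.py
```

```text
t 11.5667 slope mm [ -0.49   0.07 190.88] F [ 0.14 -0.5  -0.56] w 0.6548847675246625 tool x,z in slope [-1.      0.0001 -0.    ] [ 0.     -0.0006 -1.    ]
```

move_arm --pt "0 0 0.7 0 0 0 0.3" --pt "0 0 0.6 0 0 0 0.3" --pt "0 0 0 0 0 0 0.3" --pt "0 0 0 0 0 0 -0.2" --pt "0 0 0 0 0 0 -1" --pt "0 0 0 0 0 0 -1" --pt "0 0 0 0 0 0 -1" --pt "0 0 0 0 0 0 -1" --pt "0 0 0 0 0 0 -1"

```text
time: 12.32
tool_pos: [0.5148, -0.0523, 0.2502]
tool_rot: [0.183, 0.682, 0.684, -0.184]
contact_force: [-6.1, 0.6, 3.4]
gripper_width: 0.235
grasp_force: 58.5
```

```bash
python3 sl.py
```

```text
t 12.3167 slope mm [ -0.05  -0.76 179.24] F [ 1.16 -6.05  3.23] w 0.23498714570191473 tool x,z in slope [-1.      0.0006 -0.0004] [ 0.0004 -0.0026 -1.    ]
```

move_arm --pt "0 -0.1 0.3 0 0 0 -1" --pt "0 0 0.5 0 0 0 -1" --pt "0 0 0.5 0 0 0 -1" --pt "0 0 0.5 0 0 0 -1" --pt "0 0 0.5 0 0 0 -1" --pt "0 0 0.5 0 0 0 -1" --pt "0 0 0.5 0 0 0 -1" --pt "0 0 0.3 0 0 0 -1"

```text
time: 12.98
tool_pos: [0.5148, -0.07, 0.2196]
tool_rot: [0.183, 0.682, 0.684, -0.182]
contact_force: [-5.0, 3.6, 4.8]
gripper_width: 0.235
grasp_force: 58.9
```

```bash
python3 sl.py
```

```text
t 12.9833 slope mm [ -0.03  -0.82 143.94] F [-0.69 -4.94  5.99] w 0.23501387559024123 tool x,z in slope [-1.      0.001   0.0003] [-0.0003  0.0001 -1.    ]
```

move_arm --pt "0 0 0.2 0 0 0 -1" --pt "0 0 0.2 0 0 0 -1" --pt "0 0 0.2 0 0 0 -1"

```text
time: 13.23
tool_pos: [0.5148, -0.0729, 0.2147]
tool_rot: [0.183, 0.682, 0.684, -0.182]
contact_force: [-5.4, 3.3, 5.1]
gripper_width: 0.234
grasp_force: 58.9
```

```bash
python3 sl.py
```

```text
t 13.2333 slope mm [ -0.01  -0.82 138.19] F [-0.38 -5.35  6.07] w 0.23357480172423425 tool x,z in slope [-1.      0.0011  0.0004] [-0.0004 -0.     -1.    ]
```

move_arm --pt "0 0 0.2 0 0 0 -1" --pt "0 0 0.2 0 0 0 -1"

```text
time: 13.4
tool_pos: [0.5148, -0.0749, 0.2112]
tool_rot: [0.183, 0.682, 0.684, -0.182]
contact_force: [-4.3, 4.1, 5.5]
gripper_width: 0.234
grasp_force: 58.9
```

```bash
python3 sl.py
```

```text
t 13.4 slope mm [ -0.04  -0.82 134.2 ] F [-0.81 -4.25  6.87] w 0.23420336062107952 tool x,z in slope [-1.      0.0011  0.0004] [-0.0004 -0.0001 -1.    ]
```

move_arm --pt "0 0 0.1 0 0 0 -1" --pt "0 0 0.1 0 0 0 -1"

```text
time: 13.57
tool_pos: [0.5149, -0.0757, 0.2098]
tool_rot: [0.183, 0.682, 0.684, -0.182]
contact_force: [-6.1, 5.8, 7.0]
gripper_width: 0.238
grasp_force: 59.2
```

```bash
python3 sl.py
```

```text
t 13.5667 slope mm [ -0.01  -0.81 132.54] F [-1.5  -6.08  9.  ] w 0.23758524694897243 tool x,z in slope [-1.      0.0013  0.0006] [-0.0006 -0.0002 -1.    ]
```

move_arm --pt "0 0 0.1 0 0 0 -1" --pt "0 0 0.1 0 0 0 -1"

```text
time: 13.73
tool_pos: [0.5149, -0.0766, 0.2083]
tool_rot: [0.183, 0.682, 0.684, -0.182]
contact_force: [-6.3, 5.8, 7.4]
gripper_width: 0.235
grasp_force: 59.2
```

```bash
python3 sl.py
```

```text
t 13.7333 slope mm [ -0.02  -0.81 130.79] F [-1.32 -6.24  9.31] w 0.23538112209984824 tool x,z in slope [-1.      0.0013  0.0007] [-0.0007 -0.0001 -1.    ]
```

move_arm --pt "0 0 0.1 0 0 0 -1" --pt "0 0 0.1 0 0 0 -1"

```text
time: 13.9
tool_pos: [0.5149, -0.0775, 0.2067]
tool_rot: [0.183, 0.682, 0.684, -0.182]
contact_force: [-6.8, 6.1, 8.7]
gripper_width: 0.232
grasp_force: 59.3
```

```bash
python3 sl.py
```

```text
t 13.9 slope mm [ -0.01  -0.8  128.95] F [-0.99 -6.77 10.57] w 0.23225403519894725 tool x,z in slope [-1.      0.0014  0.0008] [-0.0008 -0.0002 -1.    ]
```

move_arm --pt "0 0 0.1 0 0 0 -1" --pt "0 0 0.05 0 0 0 -1"

```text
time: 14.07
tool_pos: [0.5149, -0.0782, 0.2054]
tool_rot: [0.183, 0.682, 0.684, -0.182]
contact_force: [-6.9, 8.0, 9.1]
gripper_width: 0.231
grasp_force: 59.4
```

```bash
python3 sl.py; python3 - <<'E'
from h import *
for n in('side','top'): grab(n,n+'4')
E
```

```text
t 14.0667 slope mm [ -0.    -0.8  127.52] F [-2.37 -6.89 11.87] w 0.2305579756226415 tool x,z in slope [-1.      0.0015  0.0009] [-0.0009 -0.0002 -1.    ]
```

move_arm --pt "0 0 0 0 0 0 -0.4" --pt "0 0 0 0 0 0 -0.1" --pt "0 0 0 0 0 0 0.2" --pt "0 0 0 0 0 0 0.3" --pt "0 0 0 0 0 0 0.3" --pt "0 0 0 0 0 0 0.3" --pt "0 0 -0.5 0 0 0 0.3" --pt "0 0 -2 0 0 0 0.3" --pt "0 0 -3 0 0 0 0.3" --pt "0 0 -3 0 0 0 0.3" --pt "0 0 -3 0 0 0 0.3" --pt "0 0 0 0 0 0 0.3"

```text
time: 15.17
tool_pos: [0.5173, -0.0198, 0.3105]
tool_rot: [0.188, 0.682, 0.684, -0.178]
contact_force: [1.3, -0.3, 1.6]
gripper_width: 0.648
grasp_force: 0.0
```

```bash
python3 sl.py
```

```text
t 15.1667 slope mm [  1.91   1.94 247.7 ] F [1.   1.27 1.21] w 0.6482387791873235 tool x,z in slope [-1.      0.004   0.0004] [-0.0003  0.012  -0.9999]
```

move_arm --pt "0 -3 -1 0 0 0 0.3" --pt "0 -3 -1 0 0 0 0.3" --pt "0 -3 0 0 0 0 0.3" --pt "0 -3 0 0 0 0 0.3" --pt "-3 0 0 0 0 0 0.3" --pt "-3 0 0 0 4 0 0.3" --pt "-3 0 0 0 6 0 0.3" --pt "-3 0 0 0 6 0 0.3" --pt "-3 0 0 0 6 0 0.3" --pt "-3 0 0 0 6 0 0.3" --pt "-3 0 0 0 0 0 0.3" --pt "-3 0 0 0 0 0 0.3" --pt "-3 0 0 0 0 0 0.3" --pt "-2 0 0 0 0 0 0.3" --pt "0 0 0 0 0 0 0.3" --pt "0 0 0 0 0 0 0.3"

```text
time: 16.5
tool_pos: [0.3957, -0.2888, 0.3884]
tool_rot: [0.012, 0.706, 0.708, -0.012]
contact_force: [-0.2, 0.5, -0.7]
gripper_width: 0.65
grasp_force: 0.0
```

```bash
python3 sl.py; python3 - <<'E'
from g import *
s=grab('side','side5');t=grab('top','top5')
def c(g,u,v,w,h,k):
    im=(255*(g['img'][v:v+h,u:u+w]/255.)**.7).astype(np.uint8)
    return cv2.resize(im,None,fx=k,fy=k,interpolation=cv2.INTER_CUBIC)
cv2.imwrite('pics/c5.png',np.hstack([c(s,370,140,50,60,10)]+[np.vstack([c(t,375,205,50,30,6),c(s,300,100,150,120,2)])]))
R,p=frame(.515,-.142,.005)
for z in (.132,.097,.030,.022): print(z,((proj(s,R@np.array([0,0,z])+p)[0]+.5-[370,140])*10).round(1))
E
```

```text
t 16.5 slope mm [ 273.31 -120.99  181.  ] F [-0.77 -0.23 -0.34] w 0.6497406979393247 tool x,z in slope [-0.8824  0.0019  0.4706] [-0.4706  0.0004 -0.8824]Traceback (most recent call last):
  File "<stdin>", line 6, in <module>
    return _nx.concatenate(arrs, 1, dtype=dtype, casting=casting)
           ~~~~~~~~~~~~~~~^^^^^^^^^^^^^^^^^^^^^^^^^^^^^^^^^^^^^^^
ValueError: all the input array dimensions except for the concatenation axis must match exactly, but along dimension 0, the array at index 0 has size 600 and the array at index 1 has size 420
```

```bash
python3 - <<'E'
from g import *
s=load('side5');t=load('top5')
def c(g,u,v,w,h,k):
    im=(255*(g['img'][v:v+h,u:u+w]/255.)**.7).astype(np.uint8)
    return cv2.resize(im,None,fx=k,fy=k,interpolation=cv2.INTER_CUBIC)
cv2.imwrite('pics/c5.png',np.hstack([c(s,370,140,50,60,10),np.vstack([c(t,375,205,50,30,6),c(s,300,100,150,210,2)])]))
R,p=frame(.515,-.142,.005)
for z in (.132,.097,.030,.022): print(z,((proj(s,R@np.array([0,0,z])+p)[0]+.5-[370,140])*10).round(1))
E
```

```text
0.132 [241.7 334. ]
0.097 [265.5 370.6]
0.03 [307.9 435.8]
0.022 [312.7 443.2]
```

View pics/c5.png

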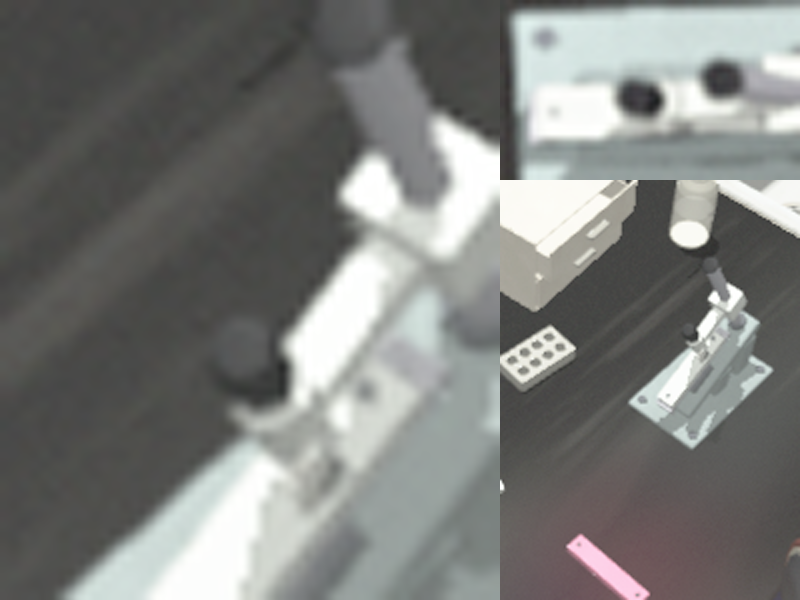

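```bash
python3 - <<'E'
from g import *
R,p=frame(.515,-.143,.005)
from scipy.optimize import minimize_scalar
for n,(x0,x1,y0,y1),ref in (('side',(376,412,155,195),(0.03,0,.15)),('top',(396,400,0,0),None)):
    if ref is None: continue
    a=load(n+'0');b=load(n+'5')
    k=8
    A=cv2.cvtColor(a['img'],6).astype(np.float32);B=cv2.cvtColor(b['img'],6).astype(np.float32)
    # knob and white arm template patches from head at 0
    for nm,(u,v,w,h),X in (('knob',(386,163,12,13),(0,0,.166)),('arm',(392,156,22,20),(.035,0,.16)),('block',(399,143,24,24),(.075,0,.16))):
        T_=cv2.resize(A[v:v+h,u:u+w],None,fx=k,fy=k,interpolation=cv2.INTER_CUBIC)
        S_=cv2.resize(B[v-2:v+h+14,u-4:u+w+12],None,fx=k,fy=k,interpolation=cv2.INTER_CUBIC)
        r=cv2.matchTemplate(S_,T_,cv2.TM_CCOEFF_NORMED); _,m,_,l=cv2.minMaxLoc(r)
        d=np.array([l[0]/k-4,l[1]/k-2])
        q0=proj(a,R@np.array(X)+p)[0]
        f=lambda t:np.sum((proj(a,R@(np.array(X)-[0,0,t])+p)[0]-q0-d)**2)
        o=minimize_scalar(f,bounds=(.03,.072),method='bounded'); print(n,nm,m,d,o.x,o.fun**.5)
E
```

```text
side knob 0.9893054962158203 [3.375 5.625] 0.05071998565850729 0.22828512042787
side arm 0.7876288890838623 [3.25 5.5 ] 0.04846307010778202 0.14095380798434817
side block 0.8955997228622437 [2.875 6.125] 0.049673007246653536 0.028799414932545574
```

```bash
python3 -c "
from plant import manip
print(manip.job_done())"
```

```text
the job is handed in; nothing more can be done
None
```

The bar lies on the bed against the lip and passes under the foot, about 1 mm off centre. The head is lowered and released with the foot pressed in about 6 mm; I judged that from the force rise while lowering (5 to 7 mm), because the cameras can't resolve the scale. I've handed the job in, and no verdict was shown.

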